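# Take the plate stop off the packing rail

## Robot

A 6-joint arm with a two-finger parallel gripper is mounted at the origin on the work surface. World frame = base frame: x ahead of the robot, y to its left, z up, the work surface at z = 0. Lengths are in m, angles in degrees, forces in N, time in s.
With the tool pointing down it reaches from about 0.25 to 0.725 m from the base axis. Payload 9.7 kg.
Tool frame: the origin (TCP) lies midway between the tips of the shut fingers; the grasp point (between the pads) lies 19 mm behind it; z points along the fingers, y is the line along which they close (so a half turn about z gives the same grasp; the last joint's range is limited). The gripper opens to 85 mm and grips with 20 to 120 N. Pads are 22 mm wide; open, the fingers measure 114 mm over their backs; the gripper's body (76 mm by 85 mm) begins 54 mm behind the grasp point. The pads swing forward as they close: fully open they stand 13 mm farther back than shut.
Start: joints at [71.104, 4.979, 10.078, 95.1, 0, 90], TCP at [0.178, 0.52, 0.231] pointing down, gripper open.
Joint ranges: [-179.16, 179.16], [-48.56, 103.87], [-65.8, 70.77], [-126.05, 130.52], [-82.76, 87.17], [-180, 180]. Speed limits (degrees/s): [127.2, 127.2, 147.25, 180, 180, 180].

## Interface

Orientations are given as [roll, pitch, yaw] about the fixed x, y, z axes, in that order (R = Rz(yaw) Ry(pitch) Rx(roll)).
In Python, from workcell import bot gives the robot as it stands. The module is installed in compiled form; this text tells all that it offers.
- The arm moves only by the tool send_rows, never from a script. Its argument "moves" is one flat list of numbers, 7 for each row, row after row: the shift along the world's x, y, z normalised to -1 to 1, where 1 is 0.025 m, then the turn, a rotation vector about the world's x, y, z normalised to -1 to 1, where 1 is 0.15 rad, then the closure, from -1 (fully open) to 1 (shut), so that 0 is half open. A call has 1 to 8 rows; each row shifts and turns the commanded pose from where the row before left it; what a row does not reach is not made up. A row lasts 1/8 s, in which the tool goes at most 62.5 mm and 10.7 degrees, less where a joint would pass 70% of its speed; a pose out of reach is approached as far as the arm can. A call with a number of a shift or a turn outside -1 to 1 is refused whole. A call with a gripper value outside its range is refused whole. The fingers move at their own pace and stop on an object; "squeeze" is the grip in N (left out, the last holds). Time passes only in rows, so rows that do not move let the fingers close. It gives the time, the measured TCP pose, the force, the opening and the grip force at its end, in the units of the state.
- bot.get_obs(): the state, without advancing time (a new reading comes with each control period).
- bot.camera(name): name is "scene" or "top"; returns a dict with "color" (480x640x3 uint8, red, green, blue), "camera_matrix" (3x3 intrinsics, pixels), "R" (3x3) and "t" (3): a world point X has camera coordinates R X + t. Camera axes: x right, y down, z forward; pixel columns grow to the right and rows downward; lengths in m; the calibration is good to about 2 mm. A picture is of the moment at which its call begins. There is no depth.
- bot.job_done(): hands the job in; it is judged then, once.
Trained networks look in the newest picture that a camera, given by its name, has taken for a name from the list of things; names that differ only in an ending like _2 or _b are one class to them, and where a whole thing is asked for, a point or a joint stands for the part that bears it (a point fixed in the world has none). Each returns a list of dicts, best first, with "p" (0 to 1); they miss things now and then, are a little off and sometimes report something else, mostly with a low value. They report only what shows in the picture. A call takes as long as a camera call.
- bot.boxes_of(camera, query): "extent" ([left, top, right, bottom] in pixels, round what is visible of it).
- bot.trace(camera, query): "region" (480x640 bool, what is visible of it) and "extent" ([left, top, right, bottom] in pixels, round what is visible of it).
- bot.landmark_of(camera, query): "pixel" ([column, row] in pixels: a listed point, or the origin of a listed thing).
The state is a dict: "time": time; "q": joint angles; "qd": joint speeds; "joint_efforts": joint torques, N m; "ee_pos": TCP position; "tcp_rot": TCP orientation; "wrist_force": force on the tool from outside, world axes, zero at the start; "torque": the same for the moment, N m; "opening": finger opening in m; "grasp_force": force on a finger pad.
Only numpy, scipy, OpenCV 4.12 (cv2) and the standard library are available. Lean on these libraries where they do the work, as an engineer would, in place of code of your own. Each camera call takes 0.05 s, during which the arm holds its last target. There are 200 camera calls.

## Task

A wider carton has to fit on the packing bench: slide the flat-plate stop along the T-track, away from the round-post stop, until it is out from under the lips at the open end on its own side, then lift it off and stand it upright on its foot inside the shallow grey tray. Leave the round-post stop where it is on the track.

Things in the scene. Friction and masses are not known exactly. Their poses are not given: they have to be found in the camera images.
- stop_center (a point): Centre of the plate of the plate stop (loose, about 0.2 kg): bare aluminium, 14 mm thick (x, along the track), 64 wide (y), 64 tall (z, up). Below it a stem 14 x 12 mm and a foot 40 (x) x 30 (y) x 8 mm that runs in the track with 1.5-3 mm play and light friction. Foot's underside 52 mm below this point, plate's top 32 mm above. Pinch its broad faces from above.
- post_center (a point): Centre of the round post of the post stop (loose), which stays: an upright aluminium cylinder, 30 mm diameter, 64 mm tall, on the same foot and at the same height in the same track. It stands 110-170 mm from the plate stop, on the other side of the track's middle; either may be on either side.
- rail: Fixed aluminium T-track. Origin: middle of its underside, on the bench; x along it, z up. Floor plate 350 x 45 x 6 mm. Lips (top 21 mm above bench, slot 16 mm) hold the feet captive from x = -100 to +100 mm. Both ends are open: bare floor runs on 75 mm, so a stop centred 125 mm or more from the middle is clear and lifts straight up. Foot on the floor puts stop_center 58 mm above the bench.
- tray_in (a point): Centre of the inner floor (4 mm above the bench) of the shallow open grey plastic tray, fixed. Inside 110 mm (x) x 150 mm (y), walls 4 mm thick, rim 25 mm above the bench. It lies nearer the robot than the track, or beyond it.

How it is judged:
By the outcome, as a careful person would: the job done as asked, in the order asked, and still so for the second after the job is handed in, with the robot touching nothing.
It also fails if it takes over 40 s, if anything falls off the work surface, if the arm or the gripper's body presses on something with over 40 N, if the wrist force passes 120 N, or if a joint passes its speed limit or range.

## Working session

There is one attempt and no reset: what is moved stays moved. The work goes in short steps, Python scripts to look and compute and a tool call to move; the robot and the scene stay as the last step left them, time stands still between calls to the robot, and variables do not carry over. Pictures are saved under pics/ and viewed, at most 10 in all, crops included, and the job is handed in when it is done.

Besides the shell and the picture viewer there is one more tool, called after "Request:" as name(argument=value, ...), one argument or row to a line, values as JSON. send_rows: Moves the arm, as the interface text tells. Its arguments: {"type":"object","properties":{"moves":{"type":"array"},"squeeze":{"type":"number"}},"required":["moves"]}

```bash
mkdir -p pics; cat > h.py <<'E'
import numpy as np, cv2
from workcell import bot
def onplane(c,px,z):
    K,R,t=c["camera_matrix"],np.array(c["R"]),np.array(c["t"])
    d=R.T@np.linalg.solve(K,[px[0],px[1],1.]); o=-R.T@t
    return o+d*(z-o[2])/d[2]
def proj(c,X):
    p=np.array(c["camera_matrix"])@(np.array(c["R"])@np.array(X)+np.array(c["t"])); return p[:2]/p[2]
E
python3 - <<'E'
from h import *
print(bot.get_obs())
for n in("scene","top"):
    c=bot.camera(n); cv2.imwrite(f"pics/{n}0.png",c["color"][:,:,::-1])
    for q,z in(("stop_center",.058),("post_center",.058),("rail",0),("tray_in",.004)):
        r=bot.landmark_of(n,q)
        for d in r[:2]: print(n,q,round(d["p"],2),np.round(d["pixel"],1),np.round(onplane(c,d["pixel"],z),4))
E
```

```text
{'time': 0.0, 'q': array([7.11046465e+01, 5.01007804e+00, 1.00343273e+01, 9.50996407e+01,
       1.93264792e-04, 8.99992845e+01]), 'qd': array([ 0.02360776, -0.06330517, -0.10488916,  0.03760307, -0.05135903,
        0.0526216 ]), 'joint_efforts': array([ 9.10553317e-04, -5.20390821e+01,  4.64800715e+01,  1.62268127e-02,
       -2.44729936e-04,  4.23541053e-06]), 'ee_pos': array([0.17803632, 0.52014215, 0.23059174]), 'tcp_rot': array([-1.79924609e+02, -1.94206125e-04,  1.61105362e+02]), 'wrist_force': array([ 0.50255667,  0.10288534, -0.46327928]), 'torque': array([-0.02983208,  0.0381627 , -0.00473764]), 'grasp_force': 0.0, 'opening': 0.08578971198494001}
scene stop_center 0.92 [431.5 256.4] [0.6499 0.1163 0.058 ]
scene post_center 0.87 [332.8 296.4] [ 0.6486 -0.0315  0.058 ]
scene rail 0.94 [386.4 292.6] [0.6517 0.0536 0.    ]
scene tray_in 0.86 [311.2 195.2] [0.45   0.0236 0.004 ]
top stop_center 0.55 [232.8 174.2] [0.6512 0.1137 0.058 ]
top stop_center 0.5 [277.7 183.3] [0.6365 0.047  0.058 ]
top post_center 0.61 [327.6 171.1] [ 0.6537 -0.0275  0.058 ]
top rail 0.82 [277.1 182.6] [0.6502 0.0539 0.    ]
top tray_in 0.75 [294.5 303.7] [0.4554 0.0274 0.004 ]
```

View pics/top0.png

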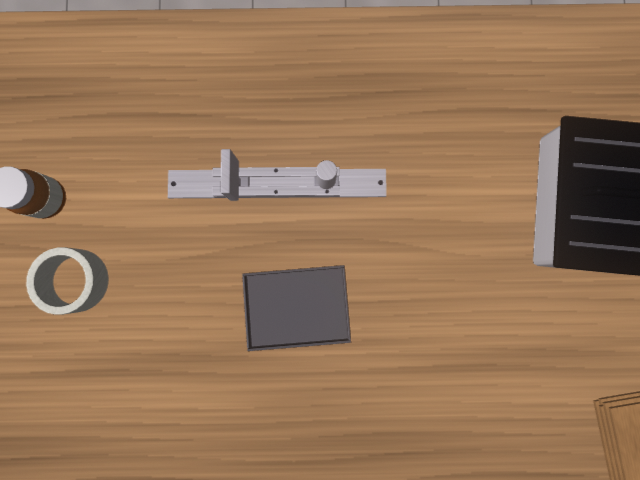

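View pics/scene0.png

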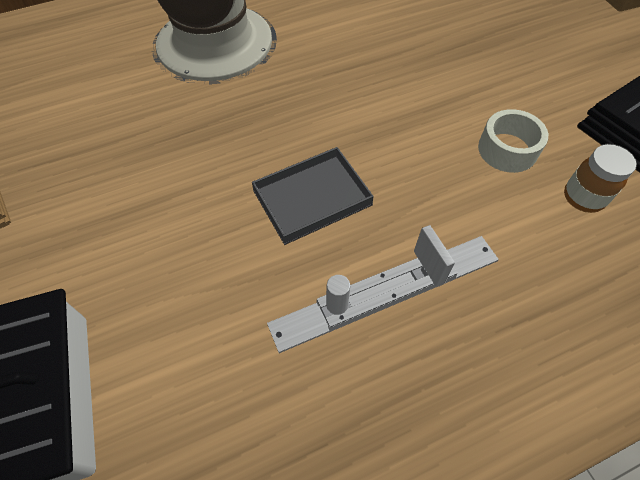

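The top view shows the rail lying along world y: its end screws are at (173,184) and (380,183), the plate is at (229,175), the post at (326,174) and the tray at (297,307), on the robot's side. The scene view agrees, with the plate at (434,255) and the post at (338,293). The +y end is the open end for the plate.

```bash
python3 - <<'E'
from h import *
c=bot.camera("top")
a=onplane(c,(173.5,184),.006);b=onplane(c,(380.5,183),.006);print("top screws",a,b,"mid",(a+b)/2,"len",np.linalg.norm(a-b),"dir",np.degrees(np.arctan2(*(a-b)[:2])))
for p in((244,273),(344,266),(350,342),(248,350)): print("tray",onplane(c,p,.025))
for p in((221,150),(230,150),(222,199),(231,199)): print("plate top",onplane(c,p,.09))
c=bot.camera("scene")
a=onplane(c,(485,249.5),.006);b=onplane(c,(279,334.5),.006);print("scene screws",a,b,"mid",(a+b)/2,"len",np.linalg.norm(a-b),"dir",np.degrees(np.arctan2(*(a-b)[:2])))
for p in((253,184),(338,149),(372,199),(285,243)): print("tray",onplane(c,p,.025))
E
```

```text
top screws [0.64922959 0.21967501 0.006     ] [ 0.6456242 -0.1128209  0.006    ] mid [0.6474269  0.05342706 0.006     ] len 0.3325154616841777 dir 0.6212561150288047
tray [0.50462827 0.10309508 0.025     ]
tray [ 0.51297199 -0.0507336   0.025     ]
tray [ 0.39774424 -0.05759326  0.025     ]
tray [0.38820237 0.09711969 0.025     ]
plate top [0.67880366 0.12395164 0.09      ]
plate top [0.67860136 0.1111542  0.09      ]
plate top [0.60830768 0.12228974 0.09      ]
plate top [0.60810844 0.10961116 0.09      ]
scene screws [0.65194892 0.21994892 0.006     ] [ 0.64911279 -0.11159156  0.006     ] mid [0.65053086 0.05417868 0.006     ] len 0.3315526116349952 dir 0.4901190226458814
tray [ 0.40552665 -0.0582152   0.025     ]
tray [0.39515133 0.09706805 0.025     ]
tray [0.51049054 0.1010853  0.025     ]
tray [ 0.52862564 -0.05267959  0.025     ]
```

Request:
send_rows(
  moves=[0.785,-0.67,0,0,0,0.09,-1,0.785,-0.67,0,0,0,0.09,-1,0.785,-0.67,0,0,0,0.09,-1,0.785,-0.67,0,0,0,0.09,-1,0.785,-0.67,0,0,0,0.09,-1,0.785,-0.67,0,0,0,0.09,-1,0.785,-0.67,0,0,0,0.09,-1,0.785,-0.67,0,0,0,0.09,-1],
  squeeze=40,
)

```text
time: 1.6
ee_pos: [0.3357, 0.3858, 0.2314]
tcp_rot: [180.0, 0.0, 167.3]
wrist_force: [-0.3, 0.2, 0.1]
opening: 0.0855
grasp_force: 0.0
```

Request:
send_rows(
  moves=[0.785,-0.67,0,0,0,0.09,-1,0.785,-0.67,0,0,0,0.09,-1,0.785,-0.67,0,0,0,0.09,-1,0.785,-0.67,0,0,0,0.09,-1,0.785,-0.67,0,0,0,0.09,-1,0.785,-0.67,0,0,0,0.09,-1,0.785,-0.67,0,0,0,0.09,-1,0.785,-0.67,0,0,0,0.09,-1],
)

```text
time: 2.6
ee_pos: [0.4927, 0.2518, 0.2313]
tcp_rot: [180.0, 0.0, 173.5]
wrist_force: [-0.4, 0.2, 0.6]
opening: 0.0853
grasp_force: 0.0
```

Request:
send_rows(
  moves=[0.785,-0.67,-0.3,0,0,0.09,-1,0.785,-0.67,-0.3,0,0,0.09,-1,0.785,-0.67,-0.3,0,0,0.09,-1,0.785,-0.67,-0.3,0,0,0.09,-1,0.785,-0.67,-0.3,0,0,0.09,-1,0.785,-0.67,-0.3,0,0,0.09,-1,0.785,-0.67,-0.3,0,0,0.09,-1,0.785,-0.67,-0.3,0,0,0.09,-1],
)

```text
time: 3.6
ee_pos: [0.6497, 0.1177, 0.171]
tcp_rot: [-180.0, -0.0, 179.7]
wrist_force: [-0.5, 0.5, -0.3]
opening: 0.0853
grasp_force: 0.0
```

Request:
send_rows(
  moves=[0,-0.05,-0.8,0,0,0,-1,0,0,-0.8,0,0,0,-1,0,0,-0.8,0,0,0,-1,0,0,-0.8,0,0,0,-1,0,0,-0.8,0,0,0,-1,0,0,-0.8,0,0,0,-1,0,0,0,0,0,0,0,0,0,0,0,0,0,0.4],
)

```text
time: 4.6
ee_pos: [0.6494, 0.1172, 0.0519]
tcp_rot: [180.0, 0.0, 179.7]
wrist_force: [0.7, -0.3, 0.4]
opening: 0.0516
grasp_force: 0.0
```

Request:
send_rows(
  moves=[0,0,0,0,0,0,1,0,0,0,0,0,0,1,0,0,0,0,0,0,1,0,0,0,0,0,0,1],
)

```text
time: 5.1
ee_pos: [0.6495, 0.1173, 0.052]
tcp_rot: [180.0, 0.1, 179.7]
wrist_force: [-0.7, 1.1, 4.7]
opening: 0.0135
grasp_force: 44.5
```

Request:
send_rows(
  moves=[0,0.3,0,0,0,0,1,0.005,0.35,0,0,0,0,1,0.005,0.4,0,0,0,0,1,0.005,0.4,0,0,0,0,1],
)

```text
time: 5.6
ee_pos: [0.6498, 0.1529, 0.0519]
tcp_rot: [-179.9, 0.1, 179.6]
wrist_force: [-0.2, -5.5, 6.0]
opening: 0.0135
grasp_force: 44.6
```

Request:
send_rows(
  moves=[0.005,0.4,0,0,0,0,1,0.005,0.4,0,0,0,0,1,0.005,0.4,0,0,0,0,1,0.005,0.35,0,0,0,0,1,0,0,0,0,0,0,1],
)

```text
time: 6.22
ee_pos: [0.6503, 0.1927, 0.052]
tcp_rot: [-180.0, 0.1, 179.7]
wrist_force: [-1.1, -0.2, 5.2]
opening: 0.0137
grasp_force: 44.6
```

```bash
python3 - <<'E'
from h import *
c=bot.camera("scene"); cv2.imwrite("pics/s1.png",c["color"][:,:,::-1]); o=bot.get_obs(); print(o["ee_pos"],o["wrist_force"])
for q in("stop_center","post_center"):
    for d in bot.landmark_of("scene",q)[:1]: print(q,d["p"],onplane(c,d["pixel"],.058))
E
```

```text
[0.65032265 0.19263219 0.05200736] [0.26392408 0.96420847 6.07455183]
stop_center 0.72 [0.64750986 0.19575078 0.058     ]
post_center 0.57 [ 0.64869964 -0.028532    0.058     ]
```

View pics/s1.png

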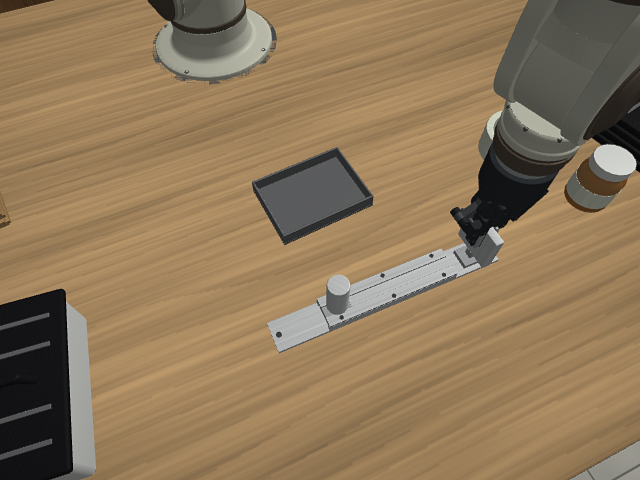

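The plate stop is at the open end: its foot, near (465,257), is past the lips and 139 mm from the track's middle. The post is unmoved at (338,293). Next I lift straight up.

Request:
send_rows(
  moves=[0,0,0.2,0,0,0,1,0,0,0.5,0,0,0,1,0,0,0.9,0,0,0,1,0,0,0.9,0,0,0,1,0,0,0.9,0,0,0,1,0,0,0.4,0,0,0,1,0,0,0.2,0,0,0,1],
)

```text
time: 7.25
ee_pos: [0.6501, 0.1921, 0.1517]
tcp_rot: [180.0, 0.0, 179.7]
wrist_force: [0.3, 0.7, -2.1]
opening: 0.0135
grasp_force: 43.4
```

Request:
send_rows(
  moves=[-0.3,-0.26,0,0,0,0,1,-0.65,-0.56,0,0,0,0,1,-0.65,-0.56,0,0,0,0,1,-0.65,-0.56,0,0,0,0,1,-0.65,-0.56,0,0,0,0,1,-0.65,-0.56,0,0,0,0,1,-0.65,-0.56,0,0,0,0,1,-0.65,-0.56,0,0,0,0,1],
)

```text
time: 8.25
ee_pos: [0.5272, 0.0868, 0.1503]
tcp_rot: [-180.0, -0.1, 179.7]
wrist_force: [-0.6, 0.3, -1.0]
opening: 0.0132
grasp_force: 43.3
```

Request:
send_rows(
  moves=[-0.65,-0.56,0,0,0,0,1,-0.65,-0.56,0,0,0,0,1,-0.65,-0.56,0,0,0,0,1,-0.65,-0.56,0,0,0,0,1,-0.4,-0.35,0,0,0,0,1,0,0,-0.5,0,0,0,1,0,0,-0.5,0,0,0,1,0,0,0,0,0,0,1],
)

```text
time: 9.25
ee_pos: [0.4532, 0.0231, 0.1244]
tcp_rot: [-180.0, -0.2, 179.7]
wrist_force: [0.8, -0.1, -1.6]
opening: 0.0135
grasp_force: 43.4
```

```bash
python3 - <<'E'
from h import *
c=bot.camera("scene"); cv2.imwrite("pics/s2.png",c["color"][:,:,::-1]); o=bot.get_obs(); print(o["ee_pos"],o["wrist_force"])
E
```

```text
[0.45349673 0.0231405  0.12526677] [ 0.63240016 -0.30428069 -1.04397314]
```

View pics/s2.png

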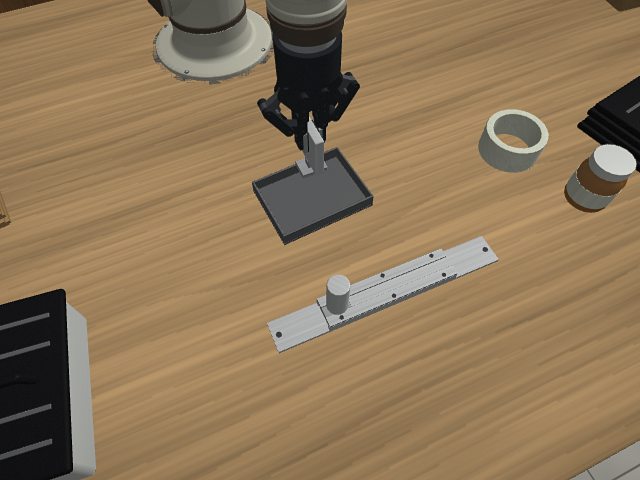

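The stop hangs upright at (313,150), above the tray, and the post is still at (338,293). I lower it now.

Request:
send_rows(
  moves=[0,0,-0.5,0,0,0,1,0,0,-0.7,0,0,0,1,0,0,-0.7,0,0,0,1,0,0,-0.5,0,0,0,1,0,0,-0.3,0,0,0,1,0,0,-0.1,0,0,0,1,0,0,0,0,0,0,1],
)

```text
time: 10.18
ee_pos: [0.4539, 0.0229, 0.0565]
tcp_rot: [180.0, 0.0, 179.7]
wrist_force: [0.0, 0.3, -1.7]
opening: 0.0133
grasp_force: 43.4
```

Request:
send_rows(
  moves=[0,0,-0.06,0,0,0,1,0,0,0,0,0,0,1,0,0,0,0,0,0,1],
)

```text
time: 10.55
ee_pos: [0.4538, 0.0229, 0.055]
tcp_rot: [180.0, 0.0, 179.7]
wrist_force: [0.9, -0.0, -3.1]
opening: 0.0134
grasp_force: 43.4
```

Request:
send_rows(
  moves=[0,0,-0.06,0,0,0,1,0,0,-0.04,0,0,0,1,0,0,0,0,0,0,1],
)

```text
time: 10.92
ee_pos: [0.4537, 0.0228, 0.0522]
tcp_rot: [-180.0, -0.0, 179.7]
wrist_force: [0.4, -0.0, -0.7]
opening: 0.0135
grasp_force: 43.4
```

Request:
send_rows(
  moves=[0,0,-0.04,0,0,0,1,0,0,0,0,0,0,1],
)

```text
time: 11.18
ee_pos: [0.4537, 0.0228, 0.0512]
tcp_rot: [-180.0, -0.0, 179.7]
wrist_force: [-0.6, 0.1, -2.0]
opening: 0.0135
grasp_force: 43.4
```

Request:
send_rows(
  moves=[0,0,-0.04,0,0,0,1,0,0,0,0,0,0,1],
)

```text
time: 11.42
ee_pos: [0.4537, 0.0229, 0.0502]
tcp_rot: [-180.0, -0.0, 179.7]
wrist_force: [0.7, -0.1, -2.5]
opening: 0.0133
grasp_force: 43.4
```

Request:
send_rows(
  moves=[0,0,-0.04,0,0,0,1,0,0,0,0,0,0,1],
)

```text
time: 11.68
ee_pos: [0.4539, 0.0229, 0.0499]
tcp_rot: [180.0, 0.0, 179.7]
wrist_force: [-2.4, 0.2, 5.5]
opening: 0.0134
grasp_force: 44.4
```

Request:
send_rows(
  moves=[0,0,-0.03,0,0,0,1,0,0,0,0,0,0,1],
)

```text
time: 11.92
ee_pos: [0.454, 0.0229, 0.0499]
tcp_rot: [180.0, 0.1, 179.7]
wrist_force: [-5.3, 0.4, 11.7]
opening: 0.0134
grasp_force: 45.6
```

The foot is on the tray floor, so I release and retreat.

Request:
send_rows(
  moves=[0,0,0.03,0,0,0,1,0,0,0,0,0,0,0.5,0,0,0,0,0,0,0,0,0,0,0,0,0,-0.5,0,0,0,0,0,0,-0.5,0,0,0,0,0,0,-0.5],
)

```text
time: 12.68
ee_pos: [0.4538, 0.0228, 0.0492]
tcp_rot: [-180.0, -0.0, 179.7]
wrist_force: [-1.4, -0.3, 0.1]
opening: 0.0645
grasp_force: 0.0
```

Request:
send_rows(
  moves=[0,0,0.3,0,0,0,-0.5,0,0,0.6,0,0,0,-0.5,0,0,1,0,0,0,-0.5,0,0,1,0,0,0,-0.5,0,0,1,0,0,0,-0.5,0,0,1,0,0,0,-0.5,0,0,0.5,0,0,0,-0.5,0,0,0,0,0,0,-0.5],
)

```text
time: 13.68
ee_pos: [0.4542, 0.0229, 0.1852]
tcp_rot: [180.0, 0.1, 179.7]
wrist_force: [-0.5, -0.2, -0.5]
opening: 0.0638
grasp_force: 0.0
```

```bash
python3 - <<'E'
from h import *
c=bot.camera("scene"); cv2.imwrite("pics/s3.png",c["color"][:,:,::-1])
for q,z in(("stop_center",.056),("post_center",.058)):
    for d in bot.landmark_of("scene",q)[:1]: print(q,d["p"],onplane(c,d["pixel"],z))
E
```

```text
stop_center 0.95 [0.45560284 0.02523769 0.056     ]
post_center 0.88 [ 0.64636086 -0.0246913   0.058     ]
```

View pics/s3.png

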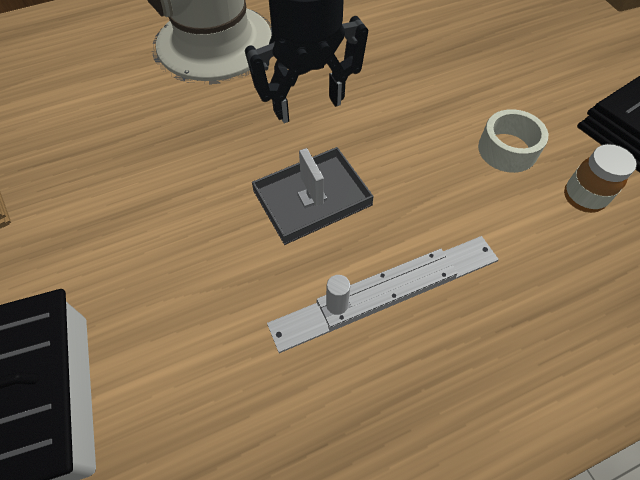

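The stop stands upright on its foot in the tray at (312,180), the post is still at (338,293), and the gripper is clear.

```bash
python3 -c "
from workcell import bot
print(bot.job_done())"
```

```text
the job is handed in; nothing more can be done
None
```

The plate stop was slid out at its open end, lifted off and stood upright on its foot near the middle of the grey tray; the post stop is where it was on the track, and the job was handed in at about 14 s.

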